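# Clear the signing table into its desk trays

## Robot

A 6-joint arm with a two-finger parallel gripper is mounted at the origin on the work surface. World frame = base frame: x ahead of the robot, y to its left, z up, the work surface at z = 0. Lengths are in m, angles in rad, forces in N, time in s.
With the tool pointing down it reaches from about 0.275 to 1 m from the base axis. Payload 8.4 kg.
Tool frame: the origin (TCP) lies on the centre line of the jaws, within the pads' length; the fingertips stand 17 mm ahead of it and the grasp point (between the pads) lies 2 mm behind it (bot.tcp_to_tips is the y of the fingertips in the tool frame, in m); y points along the fingers, z is the direction in which the jaws open and shut, and the axes are right-handed (so a half turn about y gives the same grasp; the last joint's range is limited). The gripper opens to 85 mm and grips with 20 to 120 N. Pads are 22 mm wide; open, the fingers measure 114 mm over their backs; the gripper's body (76 mm by 85 mm) begins 54 mm behind the grasp point. The pads swing forward as they close: fully open they stand 13 mm farther back than shut.
Start: joints at [1.306, 0.353, 1.633, -0, 1.155, -0.002], TCP at [0.162, 0.604, 0.248] pointing down, gripper open.
Joint ranges: [-2.63, 2.63], [-0.92, 2.1], [0.06, 2.66], [-1.3, 4.44], [0, 2.69], [-3.02, 3.02]. Speed limits (rad/s): [2.22, 2.22, 2.79, 3.14, 3.14, 3.14].

## Interface

Orientations are given as a unit quaternion [x, y, z, w].
In Python, from workcell import bot, hand, kinematics, get_obs, vision, hand_in gives the robot as it stands. The module is installed in compiled form; this text tells all that it offers. Calls block until the motion is done:
- bot.reach(position, orientation): joint-space move of the TCP to a pose.
- bot.servo_line(position, ori=None, velocity=0.15): straight line of the TCP; ori=None keeps the orientation; velocity is the mean speed in m/s.
- bot.goto_joints(angles): joint-space move.
- hand.move_gripper(opening, strength=None): finger opening in m; strength is the grip in N (None keeps the last); returns when the fingers have stopped.
- bot.dwell(seconds).
- kinematics.solve_ik(position, orientation): joint angles nearest the present ones, or None.
- get_obs(): the state.
- vision.read_camera(name): name is "side" or "top"; returns a dict with "frame" (480x640x3 uint8, red, green, blue), "intrinsics" (3x3 intrinsics, pixels), "dist" ([k1, k2, p1, p2, k3] as OpenCV has them; the pictures are not rectified), "view" (4x4, takes a point from world to camera coordinates). Camera axes: x right, y down, z forward; pixel columns grow to the right and rows downward; lengths in m; the calibration is good to about 2 mm. A picture is of the moment at which its call begins. There is no depth.
A pose or a line that the arm cannot do raises bot.IKError and nothing moves.
- hand_in(): hands the job in, once; it reports no verdict.
The state is a dict: "time_s": time; "joint_pos": joint angles; "joint_vel": joint speeds; "joint_efforts": joint torques, N m; "position": TCP position; "orientation": TCP orientation; "wrist_force": force on the tool from outside, world axes, zero at the start; "ft_torque": the same for the moment, N m; "gripper_width": finger opening in m.
Only numpy, scipy, OpenCV 4.12 (cv2) and the standard library are available. Lean on these libraries where they do the work, as an engineer would, in place of code of your own. Each camera call takes 0.05 s, during which the arm holds its last target.

## Task

The signing is over: sort the writing things back into their wooden desk trays. Lay the ballpoint and the marker in the long pen tray, one in each lane, stand the two hand stamps upright in the stamp tray, one in each bay, and lay the closed ink pad flat in the small low tray. Any pen may take either lane and any stamp either bay; set things down rather than drop them, and leave the coffee mug and the spectacles case where they are.

Things in the scene. Friction and masses are not known exactly. Their poses are not given: they have to be found in the camera images.
- ballpoint: Black ballpoint pen with steel tip, push button and clip, lying on the table; hexagonal barrel 10 mm across the flats (11.5 mm across the corners), 142 mm long, about 18 g, does not roll by itself. Origin: middle of the pen, on its axis (5 mm above what it lies on); its x axis runs along the pen to the tip.
- marker: Grey felt marker with black cap and clip, thicker than the ballpoint, lying on the table; hexagonal barrel 14 mm across the flats (16 mm across the corners), 124 mm long, about 25 g. Origin: middle of the marker, on its axis (7 mm above what it lies on); its x axis runs along the marker to the capped end.
- block_stamp: Hand stamp standing upright on the table: rectangular wooden foot 48 x 26 mm (x, y), 18 mm high with its rubber, and a turned wooden handle above, 80 mm tall in all. The handle is 15 mm thick below and swells to a round knob of 24 mm diameter from 62 to 71 mm above the underside, which is the part to grip. About 70 g. Origin: centre of the underside, z up.
- round_stamp: Hand stamp standing upright on the table: round wooden foot 35 mm in diameter, 18 mm high with its rubber, and the same turned handle but shorter, 70 mm tall in all; its round knob of 24 mm diameter spans 52 to 61 mm above the underside. About 60 g. Origin: centre of the underside, z up.
- ink_pad: Closed dark steel ink pad tin lying flat, 86 x 56 x 18 mm (x, y, z), about 90 g; grip it across its 56 mm width. Origin: centre of the underside, z up, x along the 86 mm side.
- pen_tray: The long, shallow light-wood tray, 174 x 108 x 16 mm outside (x, y, z), fixed to the table. Inner floor 4 mm above the table, walls 4 mm thick and 12 mm high inside. A low rib 4 mm thick and 6 mm high runs along its middle (along x) and parts it into two lanes, each 166 mm long and 48 mm wide, with middles 26 mm to either side (+y and -y) of the origin. Origin: centre of the underside, x along the lanes.
- stamp_tray: The deepest light-wood tray, nearly square, 104 x 112 x 28 mm outside (x, y, z), fixed to the table. Inner floor 4 mm above the table, walls 4 mm thick and 24 mm high inside. A divider 4 mm thick, 26 mm above the table, runs along x through its middle and parts it into two bays, each 96 mm long (x) and 50 mm wide (y), with middles 27 mm to either side (+y and -y) of the origin. The block stamp's long side goes along the bay. Origin: centre of the underside.
- pad_tray: The small low light-wood tray without a divider, 118 x 88 x 11 mm outside (x, y, z), fixed to the table, for the ink pad. Inner floor 4 mm above the table, walls 4 mm thick and 7 mm high inside; inside 110 x 80 mm, so the pad lies with its long side along x. Origin: centre of the underside, x along the long side.
- mug: White ceramic coffee mug, 80 mm in diameter, 88 mm tall, handle to +y of its own frame, standing beside the trays. Leave it alone. Origin: centre of the underside.
- glasses_case: Closed dark spectacles case, 158 x 58 x 30 mm (x, y, z), lying beside the trays. Leave it alone. Origin: centre of the underside, x along its length.

How it is judged:
At the end, for the whole second after the job is handed in: Ballpoint and marker lie on the pen tray's floor, one per lane, along it (17 degrees, 22 mm lengthwise); the stamps stand upright (7 degrees) on the stamp tray's floor, one per bay; the ink pad lies flat (4.5 degrees) on the small tray's floor, within 18 mm of its middle; all at rest, released (((y of ballpoint in the frame of pen_tray between 0.006 and 0.05 m and x of ballpoint in the frame of pen_tray between -0.022 and 0.022 m and z of ballpoint in the frame of pen_tray between 0.004 and 0.013 m and angle between the x axis of each of ballpoint, marker and the x axis of pen_tray, either way round below 0.3 rad and y of marker in the frame of pen_tray between -0.05 and -0.006 m and x of marker in the frame of pen_tray between -0.022 and 0.022 m and z of marker in the frame of pen_tray between 0.004 and 0.015 m) or (y of ballpoint in the frame of pen_tray between -0.05 and -0.006 m and x of ballpoint in the frame of pen_tray between -0.022 and 0.022 m and z of ballpoint in the frame of pen_tray between 0.004 and 0.013 m and angle between the x axis of each of ballpoint, marker and the x axis of pen_tray, either way round below 0.3 rad and y of marker in the frame of pen_tray between 0.006 and 0.05 m and x of marker in the frame of pen_tray between -0.022 and 0.022 m and z of marker in the frame of pen_tray between 0.004 and 0.015 m)) and ((y of block_stamp in the frame of stamp_tray between 0.01 and 0.045 m and x of block_stamp in the frame of stamp_tray between -0.036 and 0.036 m and z of block_stamp in the frame of stamp_tray between 0.001 and 0.009 m and angle between each of block_stamp, round_stamp's own z axis and vertical below 0.12 rad and y of round_stamp in the frame of stamp_tray between -0.045 and -0.01 m and x of round_stamp in the frame of stamp_tray between -0.036 and 0.036 m and z of round_stamp in the frame of stamp_tray between 0.001 and 0.009 m) or (y of block_stamp in the frame of stamp_tray between -0.045 and -0.01 m and x of block_stamp in the frame of stamp_tray between -0.036 and 0.036 m and z of block_stamp in the frame of stamp_tray between 0.001 and 0.009 m and angle between each of block_stamp, round_stamp's own z axis and vertical below 0.12 rad and y of round_stamp in the frame of stamp_tray between 0.01 and 0.045 m and x of round_stamp in the frame of stamp_tray between -0.036 and 0.036 m and z of round_stamp in the frame of stamp_tray between 0.001 and 0.009 m)) and x of ink_pad in the frame of pad_tray between -0.018 and 0.018 m and y of ink_pad in the frame of pad_tray between -0.018 and 0.018 m and z of ink_pad in the frame of pad_tray between 0.001 and 0.008 m and angle between ink_pad's own z axis and vertical below 0.08 rad and linear speed of each of ballpoint, marker, block_stamp, round_stamp, ink_pad below 0.02 m/s and angular speed of each of ballpoint, marker, block_stamp, round_stamp, ink_pad below 0.3 rad/s and contact force between each of ballpoint, marker, block_stamp, round_stamp, ink_pad and the fingers below 0.05 N); the robot touches nothing.
It fails at once if the coffee mug shifted by more than 30 mm or tipped (distance of mug from where it was at the start of the episode above 0.03 m or angle between mug's own z axis and vertical above 0.35 rad).
It fails at once if the spectacles case shifted by more than 30 mm or tipped (distance of glasses_case from where it was at the start of the episode above 0.03 m or angle between glasses_case's own z axis and vertical above 0.35 rad).
It fails at once if one of the five things dropped: falling or flying free of the fingers faster than 0.8 m/s, as after a fall of some 35 mm ((linear speed of ballpoint above 0.8 m/s and contact force between ballpoint and the fingers below 0.01 N) or (linear speed of marker above 0.8 m/s and contact force between marker and the fingers below 0.01 N) or (linear speed of block_stamp above 0.8 m/s and contact force between block_stamp and the fingers below 0.01 N) or (linear speed of round_stamp above 0.8 m/s and contact force between round_stamp and the fingers below 0.01 N) or (linear speed of ink_pad above 0.8 m/s and contact force between ink_pad and the fingers below 0.01 N)).
It also fails if it takes over 125 s, if anything falls off the work surface, if the arm or the gripper's body presses on something with over 40 N, if the wrist force passes 120 N, or if a joint passes its speed limit or range.

## Working session

There is one attempt and no reset: what is moved stays moved. The work goes in short steps, each a Python script; the robot and the scene stay as the last script left them, time stands still between calls to the robot, and variables do not carry over. Pictures are saved under pics/ and viewed, and the job is handed in when it is done.

```bash
mkdir -p pics; python3 - <<'E'
from workcell import bot, hand, kinematics, get_obs, vision
import cv2,numpy as np
for n in("top","side"):
    d=vision.read_camera(n); cv2.imwrite(f"pics/{n}0.png",d["frame"][:,:,::-1])
    print(n,d["intrinsics"].tolist(),d["dist"],np.round(d["view"],4).tolist())
o=get_obs(); print(o["time_s"],o["position"],o["orientation"],o["gripper_width"],bot.tcp_to_tips)
E
```

```text
top [[528.9121112823559, 0.0, 315.8036461455871], [0.0, 528.9121112823559, 239.4941210304699], [0.0, 0.0, 1.0]] [-0.03626525  0.          0.          0.          0.        ] [[-0.1349, -0.9909, -0.0024, 0.0548], [-0.9693, 0.1324, -0.2073, 0.5476], [0.2057, -0.0256, -0.9783, 1.0148], [0.0, 0.0, 0.0, 1.0]]
side [[481.69108540706577, 0.0, 322.14905095044946], [0.0, 481.69108540706577, 244.7052008497187], [0.0, 0.0, 1.0]] [-0.13069661  0.          0.          0.          0.        ] [[0.9959, -0.0906, -0.0058, -0.5341], [-0.0648, -0.6643, -0.7447, 0.0719], [0.0637, 0.742, -0.6674, 1.159], [0.0, 0.0, 0.0, 1.0]]
0.1 [0.16225753 0.60315993 0.24765138] [ 0.70144325 -0.09270513  0.09259289 -0.70057811] 0.08567234360573958 0.017
```

View pics/top0.png

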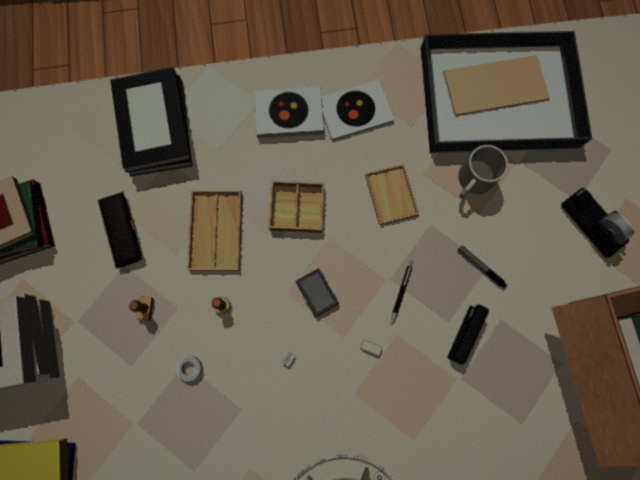

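View pics/side0.png

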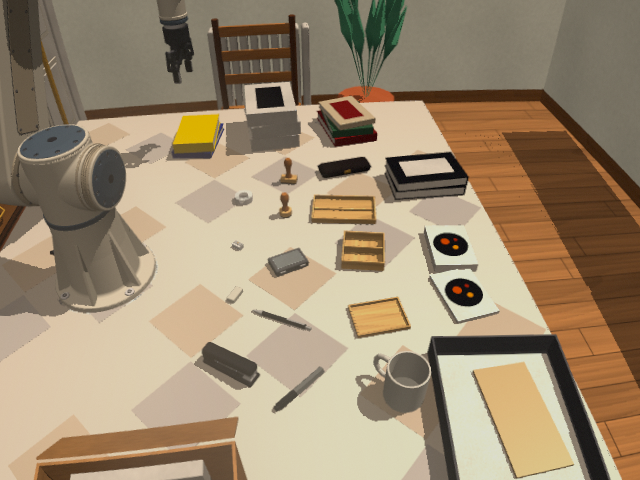

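The top view shows the pen tray at (215,231), stamp tray at (298,207), pad tray at (391,194) and mug at (485,168). The spectacles case is at (120,230), the stamps at (142,308) and (220,305), the ink pad at (317,292), the ballpoint at (401,293) and the marker at (483,266). The side view shows the same layout. I'll zoom in before segmenting.

```bash
cat > vis.py <<'E'
import cv2,numpy as np
from workcell import vision
def cam(n):
    d=vision.read_camera(n); d["bgr"]=np.ascontiguousarray(d["frame"][:,:,::-1]); return d
def cast(d,px,z):
    px=np.asarray(px,float).reshape(-1,1,2)
    u=cv2.undistortPoints(px,d["intrinsics"],np.asarray(d["dist"])).reshape(-1,2)
    V=np.asarray(d["view"]);R,t=V[:3,:3],V[:3,3]
    c=-R.T@t; r=np.c_[u,np.ones(len(u))]@R
    s=(z-c[2])/r[:,2]
    return c+r*s[:,None]
def proj(d,P):
    V=np.asarray(d["view"]);rv,_=cv2.Rodrigues(V[:3,:3])
    return cv2.projectPoints(np.asarray(P,float).reshape(-1,1,3),rv,V[:3,3],d["intrinsics"],np.asarray(d["dist"]))[0].reshape(-1,2)
def crop(d,x0,y0,x1,y1,k,name):
    im=cv2.resize(d["bgr"][y0:y1,x0:x1],None,fx=k,fy=k,interpolation=cv2.INTER_CUBIC); im=cv2.convertScaleAbs(im,alpha=1.3)
    cv2.imwrite(name,im)
E
python3 - <<'E'
from vis import *
d=cam("top")
crop(d,90,150,290,340,4,"pics/t1.png"); crop(d,260,140,520,340,3,"pics/t2.png")
d=cam("side")
crop(d,230,140,430,280,4,"pics/s1.png"); crop(d,230,230,430,420,4,"pics/s2.png".replace("s2","s2"))
E
```

```text
(no output)
```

View pics/t1.png

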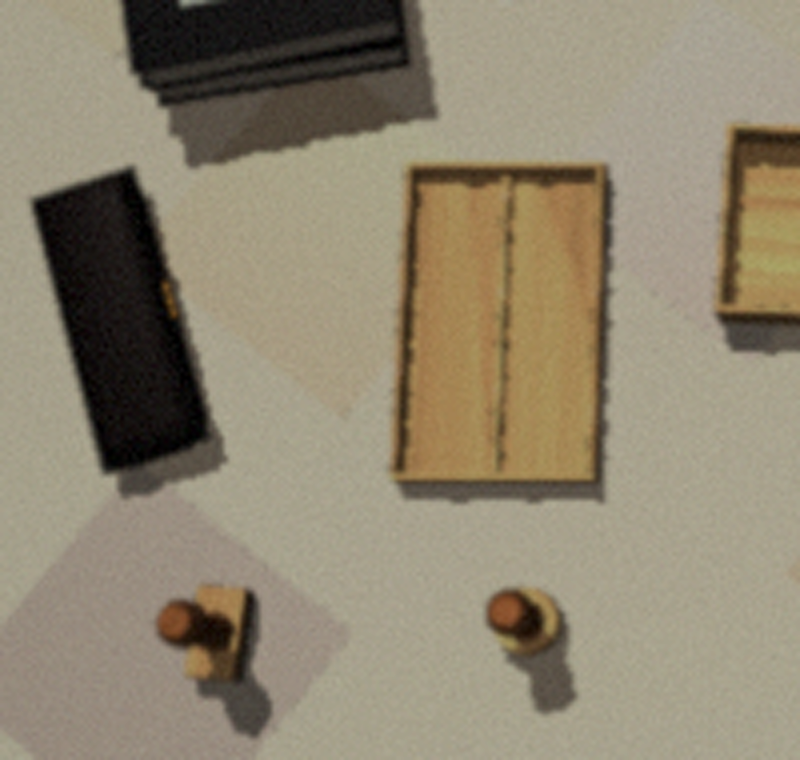

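View pics/t2.png

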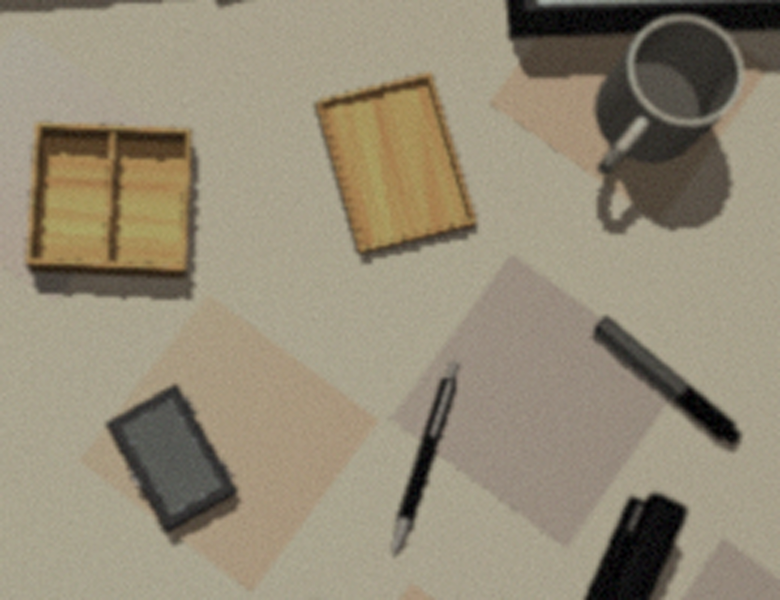

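View pics/s1.png

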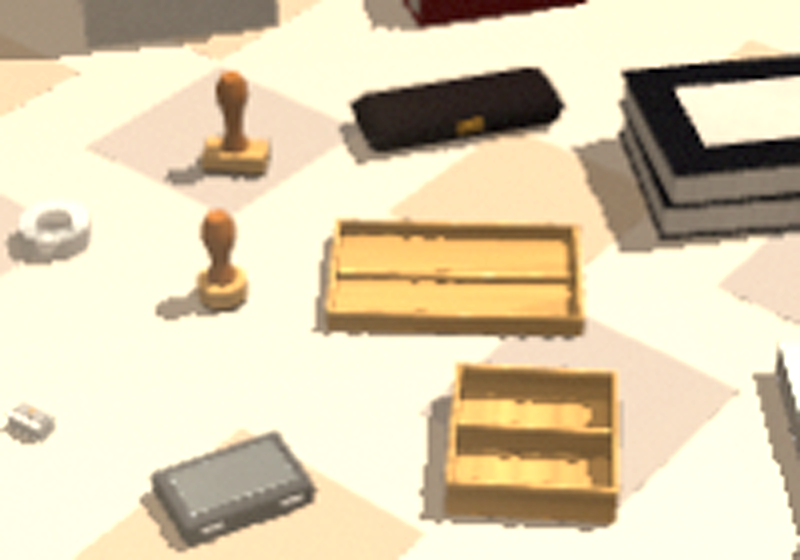

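View pics/s2.png

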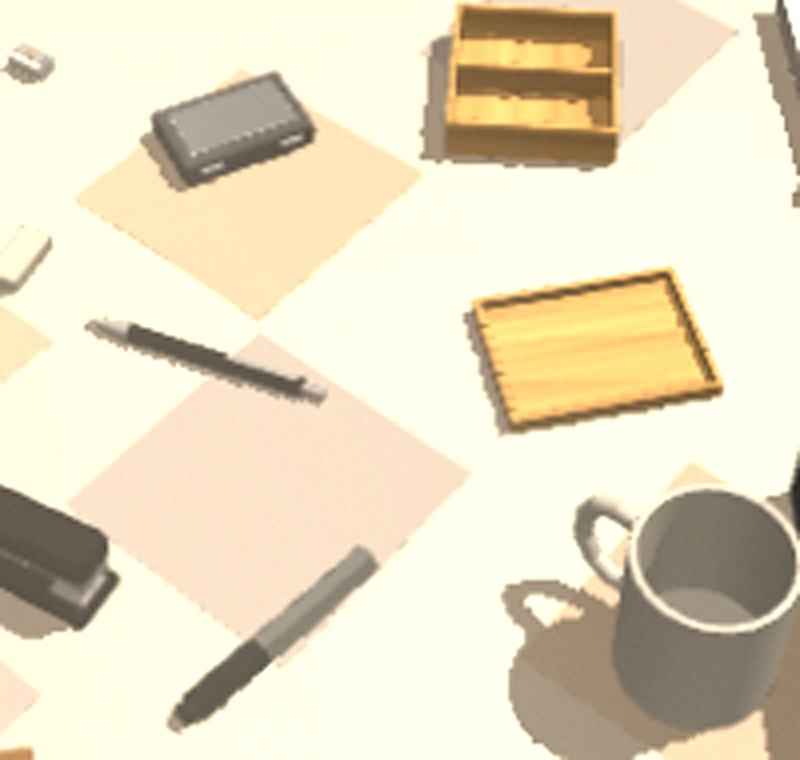

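```bash
cat > seg.py <<'E'
from vis import *
T,S=cam("top"),cam("side")
def rect(d,roi,z,f,dbg=None):
    x0,y0,x1,y1=roi
    im=cv2.GaussianBlur(d["bgr"],(3,3),0)
    h=cv2.cvtColor(im,cv2.COLOR_BGR2HSV).astype(int)
    m=np.zeros(im.shape[:2],np.uint8); m[y0:y1,x0:x1]=(f(h,im.astype(int))*255)[y0:y1,x0:x1]
    m=cv2.morphologyEx(m,cv2.MORPH_CLOSE,np.ones((3,3)))
    c=max(cv2.findContours(m,0,1)[0],key=cv2.contourArea)
    if dbg is not None: cv2.drawContours(dbg,[c],-1,(0,255,0),1)
    P=cast(d,c.reshape(-1,2),z)[:,:2]
    (cx,cy),(w,hh),a=cv2.minAreaRect((P*1000).astype(np.float32))
    if w<hh: w,hh,a=hh,w,a+90
    a=(a+90)%180-90
    return np.round([cx,cy,w,hh,a],1)
yel=lambda h,b:(h[...,1]>s1)&(h[...,0]>8)&(h[...,0]<30)
if __name__=="__main__":
    for d,n,rois in((T,"top",dict(pen=(180,180,252,284),stamp=(262,170,334,248),pad=(355,155,428,235))),(S,"side",dict(pen=(300,185,385,230),stamp=(335,225,392,274),pad=(340,290,415,342)))):
        dbg=d["bgr"].copy()
        for k,z in(("pen",.016),("stamp",.028),("pad",.011)):
            for s1 in ((80,100) if n=="top" else (80,100)):
                print(n,k,s1,rect(d,rois[k],z,yel,dbg if s1==100 else None))
        r=dict(top=dict(ink=(285,255,350,328),ball=(380,255,420,332),mark=(448,236,515,295),case=(90,180,150,275)),side=dict(ink=(262,240,315,280),ball=(248,306,316,334),mark=(268,362,328,414),case=(312,152,375,180)))[n]
        for k,z in(("ink",.018),("ball",.005),("mark",.007),("case",.02)):
            f=(lambda h,b:(h[...,1]<35)&(h[...,2]<110)|(h[...,2]<60)) if n=="top" else (lambda h,b:(h[...,1]<45)&(h[...,2]<160)|(h[...,2]<70))
            print(n,k,rect(d,r[k],z,f,dbg))
        dd=dict(d);dd["bgr"]=dbg
        if n=="top": crop(dd,90,150,290,340,4,"pics/d1.png"); crop(dd,260,140,520,340,3,"pics/d2.png")
        else: crop(dd,230,140,430,280,4,"pics/d3.png"); crop(dd,230,230,430,420,4,"pics/d4.png")
    for d in(T,S): print(-np.asarray(d["view"])[:3,:3].T@np.asarray(d["view"])[:3,3])
E
python3 seg.py
```

```text
top pen 80 [609.5 189.1 174.2 111.   -7.9]
top pen 100 [608.3 188.7 171.9 108.   -7.8]
top stamp 80 [633.3  10.5 112.7 109.8  79.7]
top stamp 100 [633.1  10.4 110.4 106.6  79.6]
top pad 80 [ 637.8 -196.1  119.5   88.7    6.5]
top pad 100 [ 637.2 -196.2  117.4   86.5    6.6]
top ink [446.1  -8.   87.1  55.8  20.5]
top ball [ 427.3 -183.4  135.5   10.1  -27. ]
top mark [ 454.  -360.2  124.    17.1   40.5]
top case [630.1 386.2 170.7  60.3  11.5]
side pen 80 [629.5 203.6 209.  175.6  -5.5]
side pen 100 [612.2 181.9 175.5 125.5  -7.6]
side stamp 80 [635.5  -2.8 142.  105.2  79.3]
side stamp 100 [636.1  -2.8 137.3 104.2  79.5]
side pad 80 [ 640.9 -200.4  120.5   94.7    6.7]
side pad 100 [ 641.1 -200.4  118.1   91.7    6.5]
side ink [453.1 -13.5  82.1  61.6  22.4]
side ball [ 485.  -211.8   12.1    3.3  -28. ]
side mark [ 478.7 -343.1   72.4   13.3   40. ]
side case [638.8 381.1 157.3  77.9  11.7]
[0.32935846 0.00773514 1.1063685 ]
[ 0.46280514 -0.86059029  0.82397826]
```

View pics/d1.png

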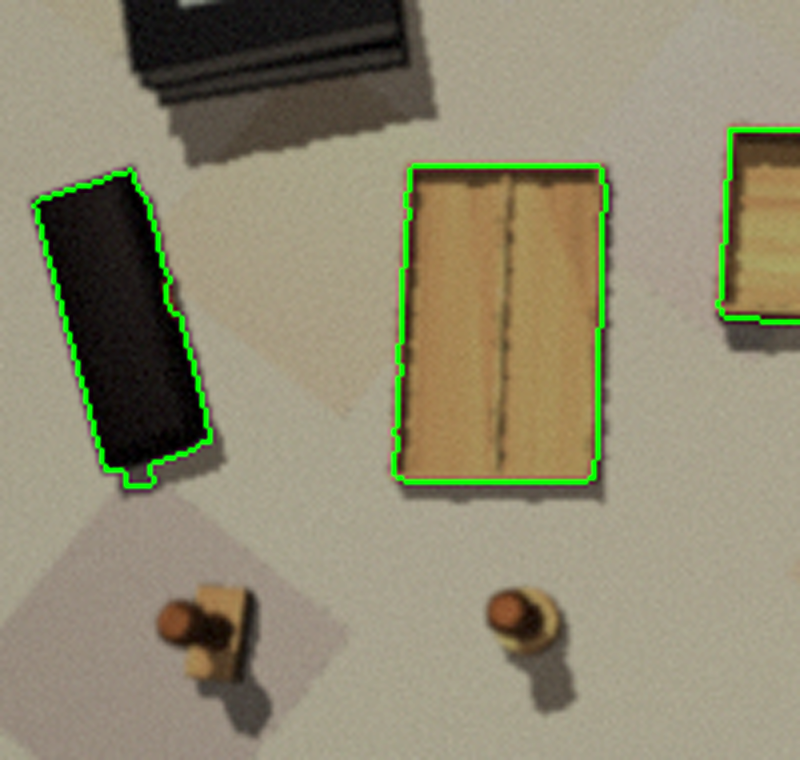

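View pics/d2.png

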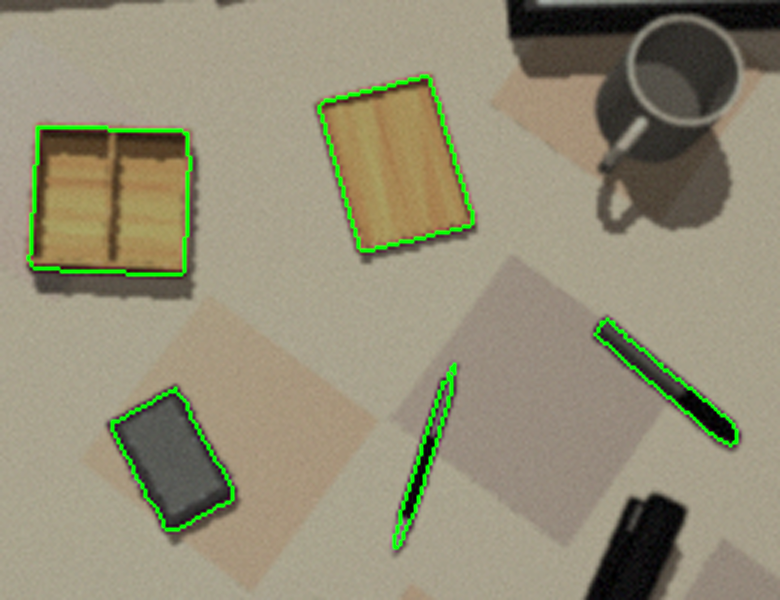

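View pics/d4.png

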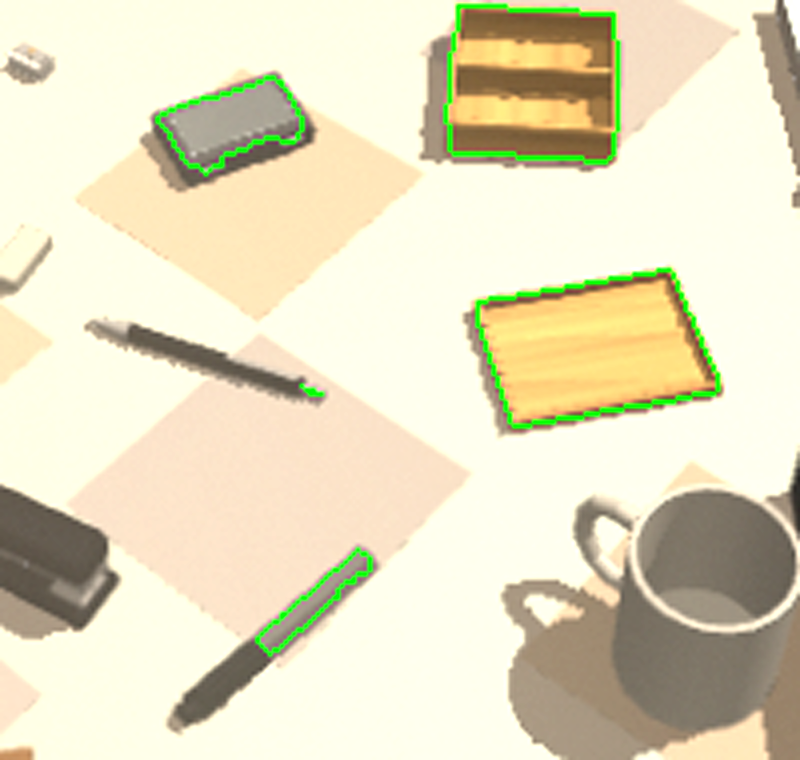

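Masks from the top view fit well. The sizes match the stated ones, except that the ballpoint's silver ends need checking by hand. Next I zoom in on the stamps in both views.

```bash
python3 - <<'E'
from vis import *
d=cam("top"); a=[(115,285,170,345),(200,285,240,335)]
s=cam("side"); b=[(275,150,305,190),(270,185,300,225)]
out=[]
for dd,(x0,y0,x1,y1),k in((d,a[0],10),(s,b[0],10),(d,a[1],10),(s,b[1],10)):
    im=cv2.resize(dd["bgr"][y0:y1,x0:x1],None,fx=k,fy=k,interpolation=cv2.INTER_CUBIC)
    im=cv2.convertScaleAbs(im,alpha=1.3 if dd is d else .9)
    for i in range(0,x1-x0,10): cv2.line(im,(i*k,0),(i*k,im.shape[0]),(255,0,0),1); cv2.putText(im,str(x0+i),(i*k,10),0,.4,(0,0,255))
    for i in range(0,y1-y0,10): cv2.line(im,(0,i*k),(im.shape[1],i*k),(255,0,0),1); cv2.putText(im,str(y0+i),(0,i*k+10),0,.4,(0,0,255))
    out.append(im)
for i in(0,2):
    h=max(o.shape[0] for o in out[i:i+2]); im=np.zeros((h,out[i].shape[1]+out[i+1].shape[1],3),np.uint8)
    x=0
    for o in out[i:i+2]: im[:o.shape[0],x:x+o.shape[1]]=o; x+=o.shape[1]
    if im.shape[1]>800: im=im[:, :800]
    cv2.imwrite(f"pics/st{i}.png",im)
E
```

```text
(no output)
```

View pics/st0.png

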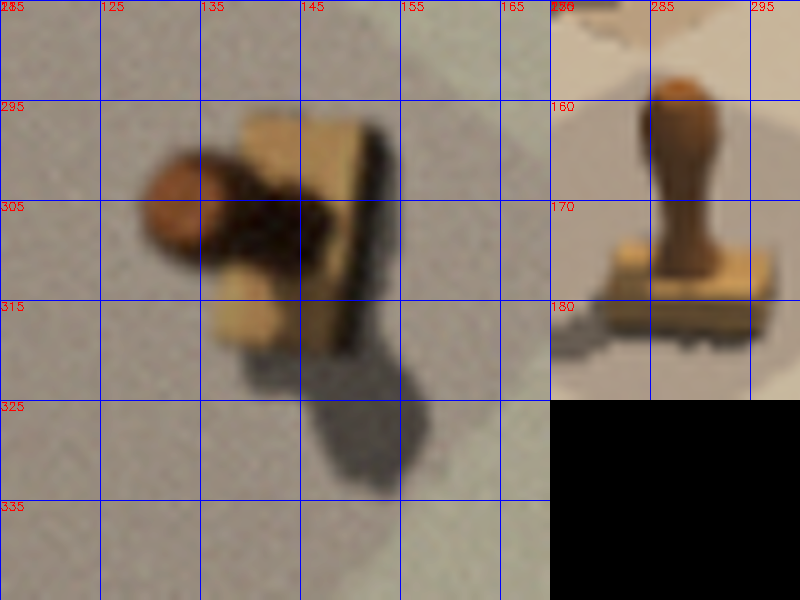

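View pics/st2.png

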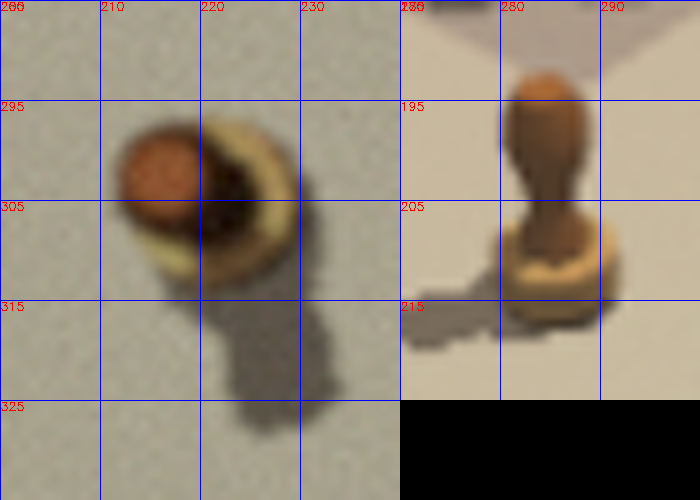

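```bash
python3 - <<'E'
from vis import *
T,S=cam("top"),cam("side")
def tri(pt,ps):
    P=[]
    for d,p in((T,pt),(S,ps)):
        u=cv2.undistortPoints(np.array([[p]],float),d["intrinsics"],np.asarray(d["dist"])).reshape(2,1); P.append((np.asarray(d["view"])[:3],u))
    X=cv2.triangulatePoints(P[0][0],P[1][0],P[0][1],P[1][1]); return (X[:3]/X[3]).ravel()
p=lambda *a:print(*[np.round(x*1000,1) if isinstance(x,np.ndarray) else x for x in a])
p("block top knob",cast(T,(135.3,306),.0665)[0],"side",cast(S,(288,162.8),.0665)[0],"tri",tri((135.3,306),(288,162.8)))
p("block foot",cast(T,[(139.5,296.5),(151.3,297),(148.3,320),(136.5,319.5)],.018)); p(cast(T,[(139.5,296.5),(151.3,297),(148.3,320),(136.5,319.5)],.018).mean(0))
p("round knob",cast(T,(217.8,303.3),.0565)[0],cast(S,(284.3,197.7),.0565)[0],tri((217.8,303.3),(284.3,197.7)))
p("round foot",cast(T,(220.4,305.5),.018)[0])
p("ball top",cast(T,[(391.7,324),(411.7,261)],.005),"side",cast(S,[(252,311),(311.2,328.7)],.005))
p("mark top",cast(T,[(459.5,247.5),(505.5,287)],.007),"side",cast(S,[(322.5,368),(273.8,411)],.007))
for n,(pt,ps) in dict(ball_tip=((391.7,324),(252,311)),ball_b=((411.7,261),(311.2,328.7)),mk=((459.5,247.5),(322.5,368)),mkc=((505.5,287),(273.8,411))).items(): p(n,tri(pt,ps))
# ink pad top face corners
p("ink top",cast(T,[(297,281.5),(319,268.5),(338.3,303.8),(317,316.5)],.018),"side",cast(S,[(268,260),(299,248),(308.5,261)],.018))
# tray rim corners side view
p("pad tray side",cast(S,[(347.5,305),(397.8,297),(410.5,326.5),(357.5,336)],.011))
p("stamp side",cast(S,[(344.5,231.5),(384.3,233)],.028)); p("stamp top",cast(T,[(271.5,182),(323,183.5),(322,230.5),(269.5,229)],.028))
p("pen side",cast(S,[(313.2,195.5),(375,197),(375.5,219.5),(312.3,218.5)],.016))
E
```

```text
block top knob [463.6 350.6  66.5] side [468.1 348.9  66.5] tri [466.  351.7  64.2]
block foot [[488.2 356.6  18. ]
 [483.9 332.3  18. ]
 [437.7 341.9  18. ]
 [441.9 366.   18. ]]
[462.9 349.2  18. ]
round knob [448.3 190.2  56.5] [451.9 191.   56.5] [450.1 190.5  56.5]
round foot [447.5 192.1  18. ]
ball top [[ 363.4 -152.1    5. ]
 [ 487.6 -215.5    5. ]] side [[ 365.8 -154.7    5. ]
 [ 493.2 -216.1    5. ]]
mark top [[ 502.1 -320.8    7. ]
 [ 406.1 -400.8    7. ]] side [[ 508.1 -318.5    7. ]
 [ 409.3 -405.     7. ]]
ball_tip [ 364.5 -152.4    2.2]
ball_b [ 490.5 -215.6    3.7]
mk [ 504.9 -320.2    8.7]
mkc [ 407.7 -402.5    2.3]
ink top [[475.5  29.8  18. ]
 [496.3 -19.   18. ]
 [418.4 -48.3  18. ]
 [398.7  -1.5  18. ]] side [[403.8  -7.2  18. ]
 [481.2  28.8  18. ]
 [501.5 -20.1  18. ]]
pad tray side [[ 578.2 -162.2   11. ]
 [ 694.6 -149.9   11. ]
 [ 704.6 -236.1   11. ]
 [ 588.1 -249.5   11. ]]
stamp side [[600.1  69.1  28. ]
 [700.4  53.5  28. ]]
stamp top [[693.3  56.3  28. ]
 [675.  -52.2  28. ]
 [573.5 -35.9  28. ]
 [591.5  72.5  28. ]]
pen side [[533.5 248.8  16. ]
 [707.2 224.7  16. ]
 [690.9 124.3  16. ]
 [523.1 144.9  16. ]]
```

```bash
cat > rob.py <<'E'
from workcell import bot, hand, kinematics, get_obs, vision
import numpy as np
from scipy.spatial.transform import Rotation as R
def down(deg):
    "quaternion, tool down, jaw axis at deg in world (mod 180, nearest present wrist)"
    best=None; q0=np.array(get_obs()["joint_pos"])
    out=[]
    for a in(deg,deg+180):
        c,s=np.cos(np.radians(a)),np.sin(np.radians(a))
        out.append(R.from_matrix(np.array([[s,-c,0],[0,0,-1],[c,s,0]]).T).as_quat())
    return out
def ori(pos,deg):
    q0=np.array(get_obs()["joint_pos"]); c=[]
    for o in down(deg):
        j=kinematics.solve_ik(pos,o)
        if j is not None: c.append((abs(np.array(j)-q0).max(),o))
    return min(c,key=lambda t:t[0])[1]
def st(m=""):
    o=get_obs(); print(m,"t",round(o["time_s"],2),"p",np.round(o["position"],4),"F",np.round(o["wrist_force"],1),"w",round(o["gripper_width"],4)); return o
E
python3 - <<'E'
from rob import *
p=[.46,.09,.08]; o=ori(p,-10); bot.reach(p,o); hand.move_gripper(.010,40); st("shut")
f0=None
for w in(.010,.056):
    if w>.02: hand.move_gripper(w); 
    st()
    z=.030; bot.servo_line([.46,.09,z]); f0=get_obs()["wrist_force"][2]
    while z>.003:
        z-=.0015; bot.servo_line([.46,.09,z],velocity=.05)
        s=get_obs()
        if abs(s["wrist_force"][2]-f0)>3: st("contact"); break
    else: st("none")
    bot.servo_line([.46,.09,.05]); st()
E
```

```text
shut t 3.41 p [0.46 0.09 0.08] F [ 0.1  0.  -0.2] w 0.01
 t 3.41 p [0.46 0.09 0.08] F [ 0.1  0.  -0.2] w 0.01
contact t 6.14 p [0.4601 0.09   0.0173] F [-4.4 -1.2 15.6] w 0.0098
 t 6.52 p [0.4605 0.0901 0.0503] F [ 0.2 -0.1 -0.7] w 0.0103
 t 7.02 p [0.4599 0.09   0.0497] F [-0.4  0.6 -0.2] w 0.0563
contact t 10.3 p [0.4602 0.09   0.0128] F [-3.  -0.6 16.3] w 0.0561
 t 10.7 p [0.4604 0.0901 0.0501] F [-0.   0.1  0.3] w 0.0561
```

Touch test: the tips stand 17.3 mm ahead of the TCP when nearly shut and about 12.8 mm ahead at a 56 mm opening. I'll do the ink pad first, gripped high because the fingers don't fit beside it inside the tray walls.

```bash
cat >> rob.py <<'E'
def pick(x,y,deg,z,opn,close,strength=40,zt=.10,lift=.15):
    hand.move_gripper(opn)
    p=[x,y,zt]; o=ori(p,deg); bot.reach(p,o)
    bot.servo_line([x,y,z],velocity=.12)
    hand.move_gripper(close,strength); st("grip")
    bot.servo_line([x,y,lift],velocity=.15); st("lifted")
def place(x,y,deg,z,opn,zt=.15,over=.02,up=.16):
    p=[x,y,zt]; o=ori(p,deg); bot.reach(p,o)
    bot.servo_line([x,y,z+over],velocity=.15); bot.servo_line([x,y,z],velocity=.03); st("down")
    hand.move_gripper(opn); st("open")
    bot.servo_line([x,y,up],velocity=.15); st("up")
E
python3 - <<'E'
from rob import *
pick(.449,-.0095,110.7,.022,.076,.045)
place(.6395,-.1978,96.6,.0262,.068)
from vis import *
d=cam("top"); crop(d,260,140,520,340,3,"pics/a1.png")
E
```

```text
grip t 12.97 p [ 0.4496 -0.0095  0.0229] F [-1.4  1.2  5.6] w 0.0551
lifted t 13.97 p [ 0.4484 -0.0095  0.1494] F [-0.5  0.5 -0.7] w 0.0547
down t 16.67 p [ 0.6391 -0.1977  0.0269] F [-5.1  1.  10.7] w 0.0546
open t 16.95 p [ 0.6395 -0.1978  0.0259] F [-0.4 -0.  -0.2] w 0.0679
up t 17.99 p [ 0.6388 -0.1976  0.159 ] F [ 0.5  0.7 -0.5] w 0.0682
```

View pics/a1.png

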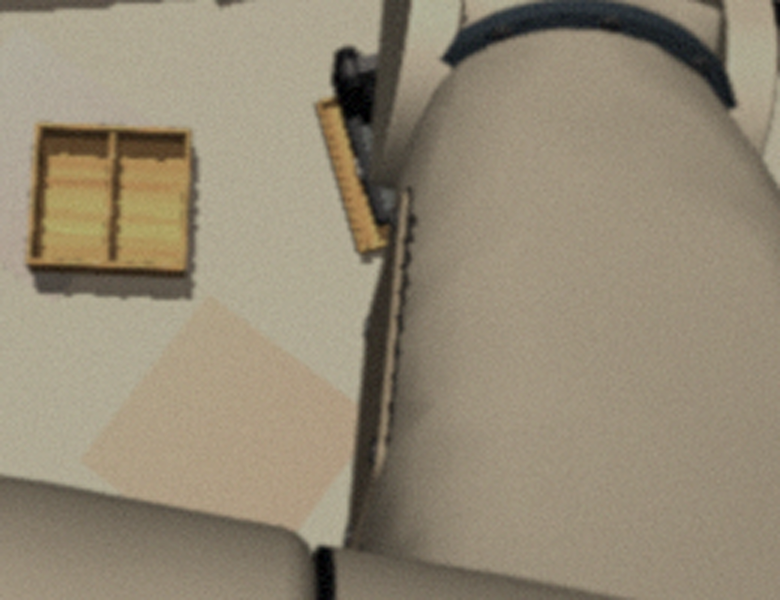

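The ink pad touched the floor of its tray (10.7 N contact, then released), though the arm hides it in this picture. Next the stamps, with a picture after they are placed.

```bash
python3 - <<'E'
from rob import *
from vis import *
pick(.4655,.3500,-11.6,.0645,.055,.015,40,zt=.14,lift=.16)
d=cam("side"); crop(d,230,90,430,280,3,"pics/b0.png")
place(.6401,.0356,-9.9,.0688,.05,zt=.16,over=.015,up=.16)
pick(.4495,.1910,-9.9,.0545,.055,.015,40,zt=.14,lift=.16)
d=cam("top"); crop(d,260,140,520,340,3,"pics/b1.png")
d=cam("side"); crop(d,230,140,430,340,3,"pics/b2.png")
E
```

```text
grip t 21.57 p [0.4662 0.3504 0.0654] F [ 1.2 -0.4  5.7] w 0.0223
lifted t 22.36 p [0.4649 0.3496 0.1592] F [-0.6  0.3 -0.4] w 0.0224
down t 25.07 p [0.6405 0.0355 0.0693] F [-1.5  0.5  5.3] w 0.0223
open t 25.45 p [0.64   0.0356 0.0686] F [-0.9  0.4  0.1] w 0.05
up t 26.21 p [0.6395 0.0356 0.1593] F [ 0.4 -0.6 -0.1] w 0.0499
grip t 28.67 p [0.4502 0.1913 0.0552] F [ 1.5 -0.3  5.5] w 0.0225
lifted t 29.52 p [0.4489 0.1908 0.1593] F [ 0.3  0.4 -1.1] w 0.0225
```

View pics/b0.png

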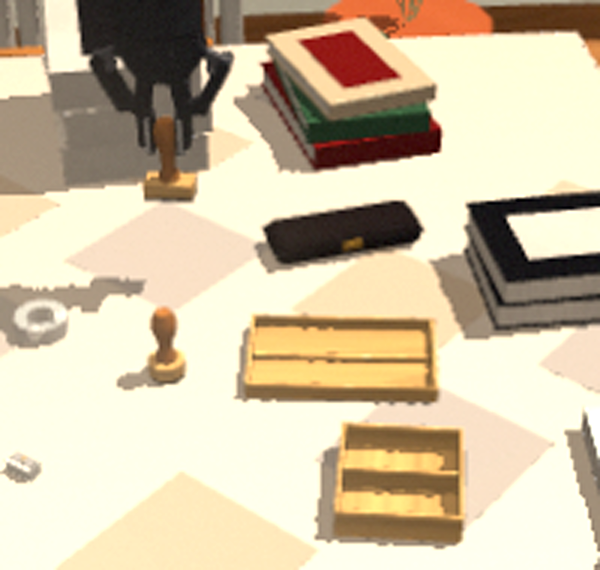

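View pics/b1.png

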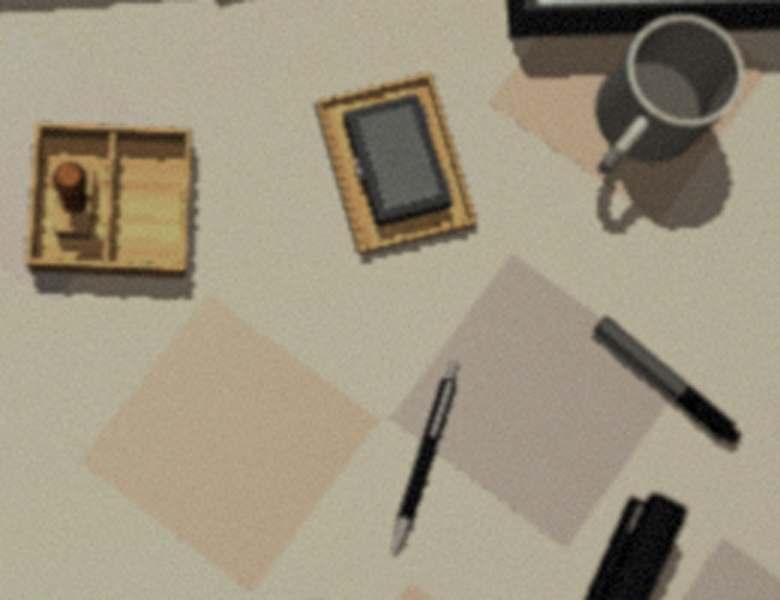

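View pics/b2.png

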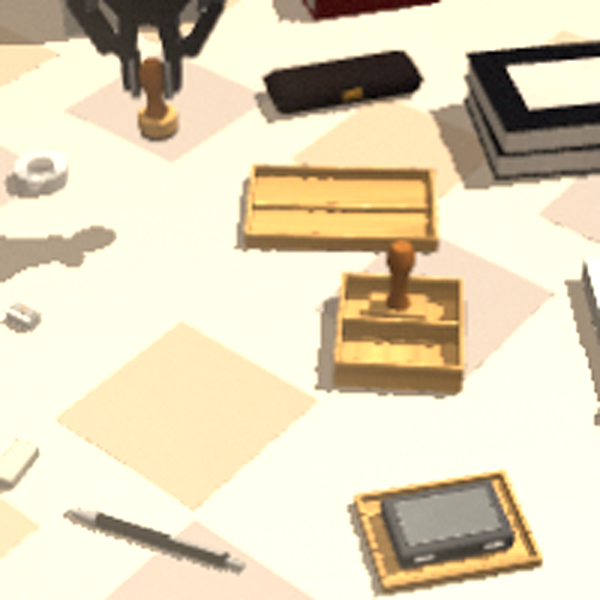

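The ink pad lies flat in its tray, with its centre at (398,158) against (397,167) for the tray. The block stamp stands upright in the +y bay, and the round stamp is held upright. I'll place the round stamp, then the ballpoint.

```bash
python3 - <<'E'
from rob import *
from vis import *
place(.6309,-.0176,-9.9,.0588,.05,zt=.16,over=.015,up=.17)
pick(.4275,-.1846,63.4,.0193,.045,.004,30,zt=.12,lift=.14)
d=cam("side"); crop(d,230,190,430,390,3,"pics/c1.png")
E
```

```text
down t 32.07 p [ 0.6312 -0.0177  0.0592] F [-0.8 -0.2  5.7] w 0.0225
open t 32.45 p [ 0.6308 -0.0176  0.0586] F [ 0.1 -0.3  1. ] w 0.0498
up t 33.34 p [ 0.6303 -0.0176  0.1691] F [-0.3  0.4  0.9] w 0.05
grip t 36.28 p [ 0.4279 -0.1848  0.0199] F [-1.5 -0.2  5.9] w 0.0094
lifted t 37.24 p [ 0.427  -0.1844  0.1394] F [-0.3  0.2 -0.4] w 0.0097
```

View pics/c1.png

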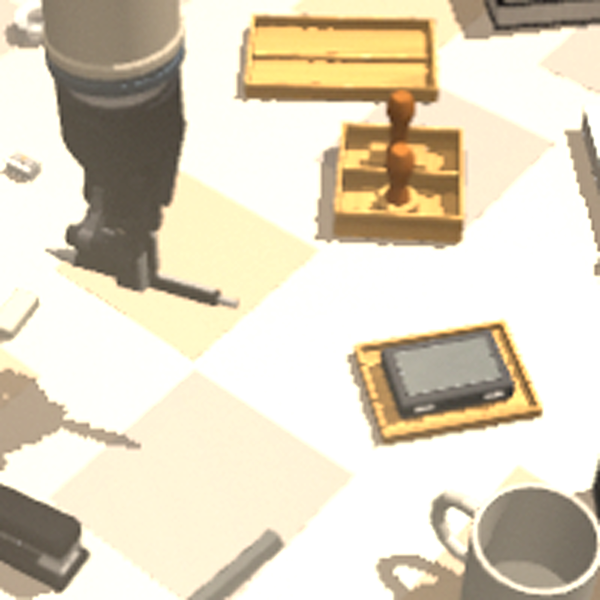

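Both stamps stand upright, one in each bay, and the ballpoint is held level at about (150,275) in the crop. On to laying the pens.

```bash
python3 - <<'E'
from rob import *
from vis import *
bot.servo_line([.4275,-.1846,.17])
place(.6142,.2113,82.3,.0263,.0175,zt=.16,over=.02,up=.17)
pick(.4565,-.3613,130.4,.0213,.045,.006,30,zt=.12,lift=.17)
d=cam("top"); crop(d,90,150,290,340,4,"pics/e1.png")
d=cam("side"); crop(d,230,190,430,420,3,"pics/e2.png")
E
```

```text
down t 40.98 p [0.6143 0.2113 0.0263] F [ 0.  -0.3  0.3] w 0.0097
open t 41.23 p [0.6144 0.2113 0.0265] F [-0.7  0.1 -0.2] w 0.0175
up t 42.33 p [0.6136 0.2111 0.169 ] F [-0.3  0.6  0.2] w 0.0174
grip t 46.21 p [ 0.4569 -0.3616  0.0222] F [-1.   1.   6.7] w 0.0144
lifted t 47.35 p [ 0.456  -0.3609  0.1691] F [-0.2  0.2 -0.5] w 0.0143
```

View pics/e1.png

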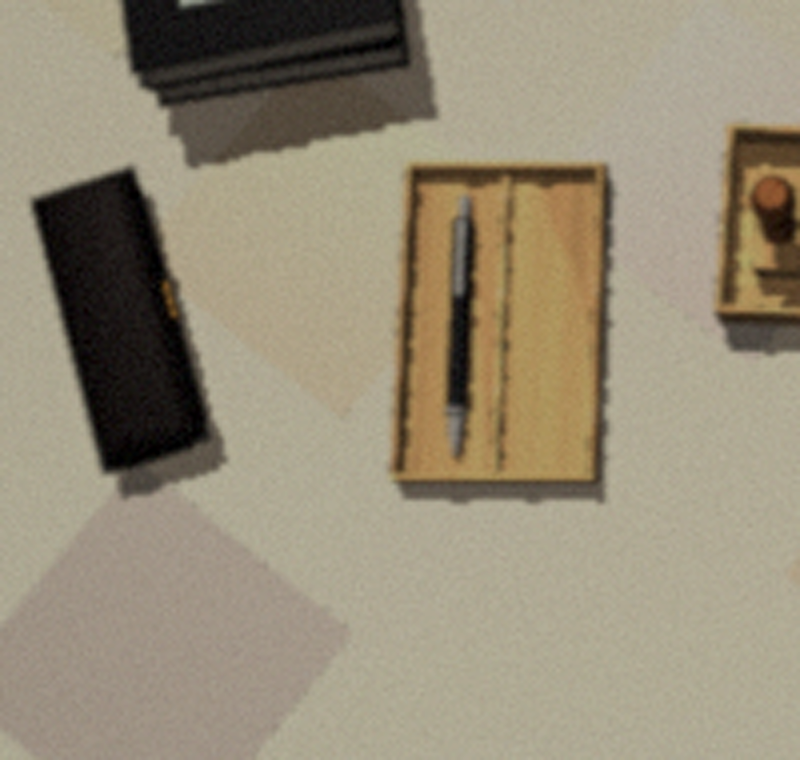

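View pics/e2.png

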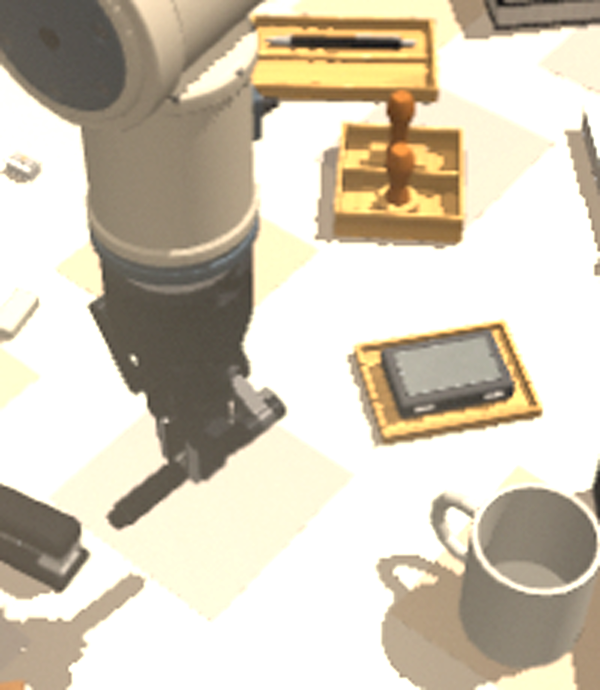

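The ballpoint lies in the +y lane, from (466,197) to (457,457) in the crop, and the marker is held level. I'll lay the marker in the other lane.

```bash
python3 - <<'E'
from rob import *
from vis import *
place(.6083,.1677,82.3,.0285,.0235,zt=.17,over=.02,up=.2)
j=get_obs()["joint_pos"]; j=list(j); j[0]=-1.1; bot.goto_joints(j); st("away")
T,S=cam("top"),cam("side")
crop(T,90,150,290,340,4,"pics/f1.png"); crop(T,260,140,520,340,3,"pics/f2.png"); crop(S,290,140,430,340,3,"pics/f3.png")
E
```

```text
down t 51.21 p [0.6083 0.1677 0.0285] F [ 0.3  1.  -0.7] w 0.0142
open t 51.47 p [0.6084 0.1677 0.0287] F [0.6 0.2 0.7] w 0.0237
up t 52.76 p [0.6077 0.1675 0.199 ] F [-0.5  0.7 -0.1] w 0.0235
away t 55.57 p [ 0.288  -0.5607  0.199 ] F [0.3 1.  0.7] w 0.0235
```

View pics/f1.png

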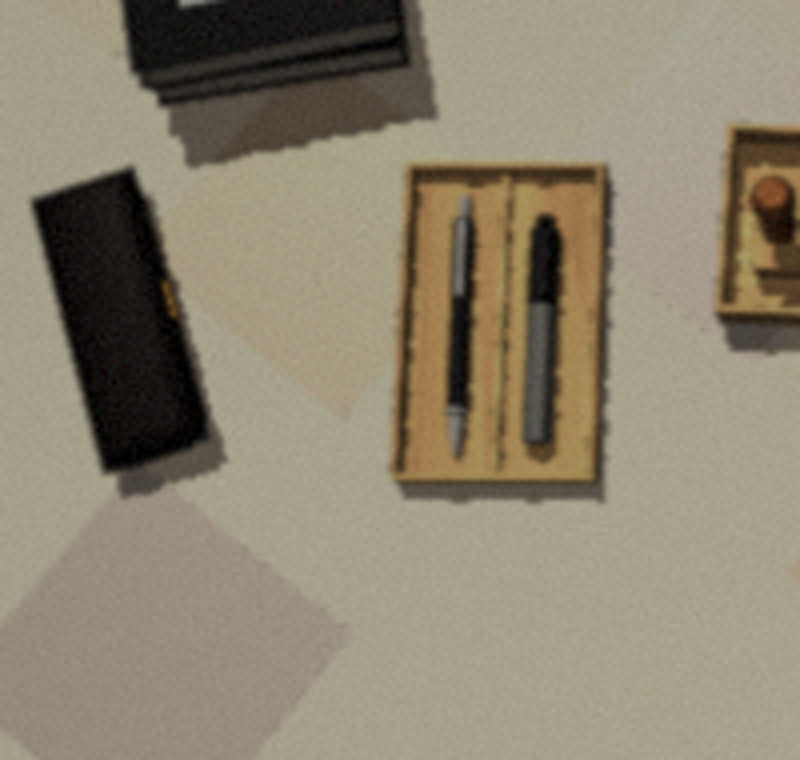

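View pics/f2.png

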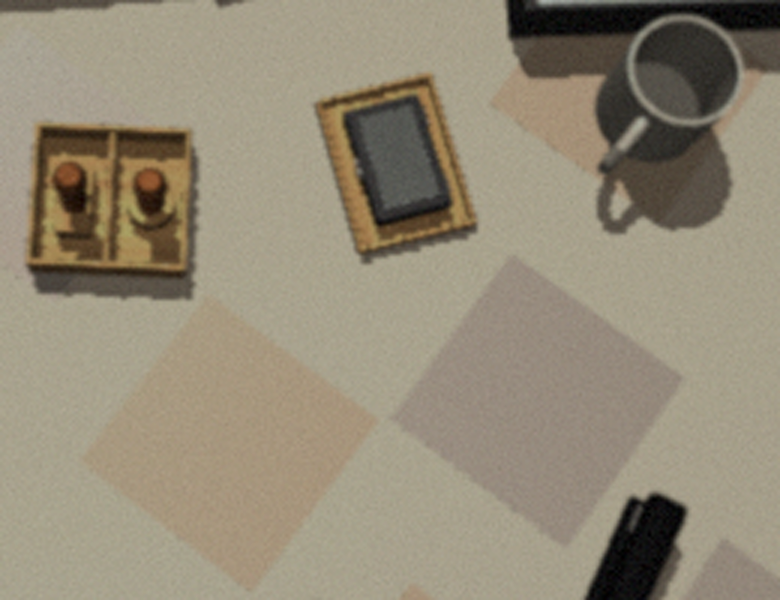

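View pics/f3.png

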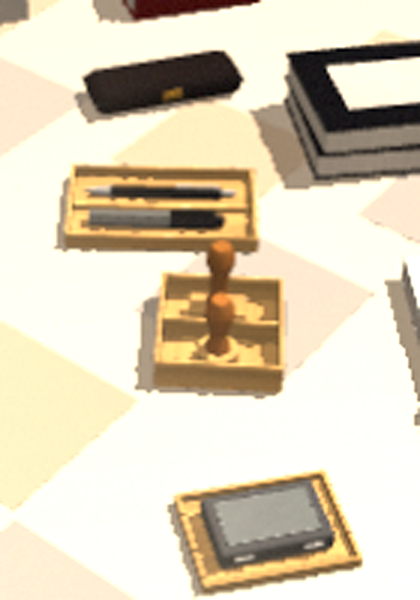

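Everything looks placed. Before handing in, I'll check the positions in the tray frames from the pictures.

```bash
python3 - <<'E'
from seg import *
def fr(P,c,a):
    a=np.radians(a);d=P[:,:2]*1000-np.array(c); return np.round(np.c_[d@[np.cos(a),np.sin(a)],d@[-np.sin(a),np.cos(a)]],1).tolist()
c4=lambda x,y:(90+x/4,150+y/4); c3=lambda x,y:(260+x/3,140+y/3)
pen=((609,189),-7.8)
b=cast(T,[c4(466,197),c4(457,457)],.009); m=cast(T,[c4(545,214),c4(536,445)],.011)
print("ball",fr(b,*pen),"mark",fr(m,*pen))
print("ink",fr(cast(T,[c3(346,110),c3(419,96),c3(450,207),c3(382,222)],.022).mean(0)[None],(637.5,-196.2),6.6), rect(T,(370,165,415,218),.022,lambda h,b:(h[...,1]<50)&(h[...,2]<110)))
print("block",fr(cast(T,c3(70,185),.0705),(633.3,10.4),-10),"round",fr(cast(T,c3(151,189),.0605),(633.3,10.4),-10))
Sp=cast(S,[(290+221/3,140+255/3)],.0705),cast(S,[(290+220/3,140+308/3)],.0605)
print("side block/round",fr(Sp[0],(637.5,8),-10),fr(Sp[1],(637.5,8),-10))
print("mug/case move: case",rect(T,(90,180,150,275),.02,lambda h,b:(h[...,1]<35)&(h[...,2]<110)|(h[...,2]<60)))
E
```

```text
ball [[68.9, 21.6], [-73.2, 20.1]] mark [[58.8, -21.9], [-67.1, -21.8]]
ink [[-1.5, -1.7]] [ 636.5 -195.2   82.8   55.1    7.3]
block [[-3.6, 24.8]] round [[-1.4, -30.0]]
side block/round [[-0.3, 31.9]] [[0.5, -22.3]]
mug/case move: case [630.1 386.2 170.7  60.3  11.5]
```

```bash
python3 - <<'E'
from rob import *
from workcell import hand_in
st(); hand_in()
E
```

```text
t 55.77 p [ 0.2877 -0.5609  0.199 ] F [0.2 0.4 0.4] w 0.0234
the job is handed in; nothing more can be done
```

All five things are sorted into their trays, and I handed the job in at 55.8 s with the gripper empty and clear of everything.

My last checks came from the final top and side pictures:

| Item | Where it lies | Offset from the tray's origin |
|---|---|---|
| Ballpoint | +y lane, along it | x −2 mm, y +21 mm |
| Marker | −y lane, along it | x −4 mm, y −22 mm |
| Block stamp | +y bay, upright | x −4 mm, y +25 mm (side view: x 0, y +32 mm) |
| Round stamp | −y bay, upright | x −1 mm, y −30 mm (side view: x 0, y −22 mm) |
| Ink pad | Flat in the small tray | x −1.5 mm, y −2 mm |

- **Camera disagreement:** the two views differ by 7–8 mm across the bays for the stamps, but both readings are inside the limits. In the first measurements the side view also read about 4 mm farther out in x, so I used averages of the two views.
- **Setting down:** the pads and stamps touched the floor before release. I let the two pens go roughly 3 mm above the lane floor, to keep the fingers clear of the walls and rib.
- **Left alone:** the spectacles case measured the same as at the start. The mug looks unmoved in the pictures, but I did not measure it.

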